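# Set the polarizer ring to the ball-headed index pin

### The job

On the round polarised-light base, gently push the upright lever round its arc with the fingers until the ring's pointer stands at the ball-headed index pin on the scale, whichever side that pin is on, then back off and leave the ring there. Only push the lever: do not grip it, and leave the dropper bottle and the beaker where they stand.

Things in the scene. Friction and masses are not known exactly. Their poses are not given: they have to be found in the camera images.
- ring_axis (a point): point on the vertical turning axis of the ring, centre of the glass window on the base, 53 mm above the worktop. The base is a fixed white round housing 156 mm in diameter, ahead and right of the robot by a laptop; its graduated rim (radius 60 to 78 mm) is 40 mm high. The aluminium ring (radius 33 to 60 mm, top at 51 mm) turns on it. The point's -x axis is the middle of the scale (joint 0).
- polar_ring (a joint): angle of the ring in rad, counter-clockwise positive seen from above, 0 where the lever is at the middle of the scale; free between stops at -1.75 and 1.75. Dry friction, 0.06 N m (about 1.2 N at the lever): it stays where it is left, no spring.
- lever_top (a point): centre of the top of the lever, an upright black post on the ring, 50 mm from the ring axis; 10 mm thick (13 mm at its knob end), its top is 105 mm above the worktop and the bare post begins at 57 mm. It moves with the ring. Everything else on the base ends 63 mm above the worktop or lower, so push the lever with the fingertips 70 to 85 mm above the worktop.
- nib_aim (a point): the point that the ring's pointer aims at: the pointer is a small black nib on the ring's outer edge, in the same radial direction as the lever; this point lies on that radius 70 mm from the ring axis, on the circle of the index pins. It moves with the ring.
- ball_pin_head (a point): centre of the steel ball head, 15 mm in diameter, of the index pin that is the target; 70 mm from the ring axis, top 63 mm above the worktop. The three pins stand in the rim at joint angles of about -60, +40 and +80 degrees; which pin is in which place varies. The pins are fixed, and the lever and pointer pass inside them.
- block_pin_head (a point): centre of the square block head (13 x 13 x 12 mm, steel) of another index pin, 70 mm from the ring axis; top 56 mm above the worktop; not the target
- disc_pin_head (a point): top of the flat round head (15 mm in diameter, 3 mm thick, steel) of the third index pin, 70 mm from the ring axis, 46 mm above the worktop; not the target
- dropper: brown dropper bottle, 32 mm in diameter, 96 mm high, loose; origin at the centre of its underside; bystander. Beyond it to the left stands a microscope, 530 mm high, its nearest parts 0.5 m ahead of the robot: draw the arm in before swinging across in front of it.
- beaker: glass beaker, 55 mm in diameter, 67 mm high, loose; origin at the centre of its underside; bystander
Not all that is in view belongs to the job. What is shaped like the part that bears ring_axis but green is not meant.

How it is judged:
At the end, for the whole second after the job is handed in: the point the pointer aims at is within 6 mm (about 5 degrees of ring angle) of the centre of the ball-headed pin, seen from above, and the ring is at rest (horizontal distance between nib_aim and ball_pin_head below 0.006 m and velocity of joint polar_ring between -0.02 and 0.02 rad/s); the robot touches nothing.
It fails at once if the lever or ring is gripped or pushed hard (more than 15 N) (contact force between the fingers and polar_ring above 15 N).
It fails at once if the base or its ring is pressed hard by any part of the robot (more than 15 N) (contact force between the arm and polar_base above 15 N).
It fails at once if the dropper bottle is knocked, shifted or lifted (distance of dropper from where it was at the start of the episode above 0.012 m).
It fails at once if the beaker is knocked, shifted or lifted (distance of beaker from where it was at the start of the episode above 0.012 m).
It also fails if it takes over 43 s, if anything falls off the work surface, if the arm or the gripper's body presses on something with over 40 N, if the wrist force passes 120 N, or if a joint passes its speed limit or range.

### The arm

A 7-joint arm with a two-finger parallel gripper is mounted at the origin on a cart in front of the work surface, level with it; the furniture and walls round the work are solid. World frame = base frame: x ahead of the robot, y to its left, z up, the work surface at z = 0. Lengths are in m, angles in rad, forces in N, time in s.
With the tool pointing down it reaches from about 0.4 to 0.85 m from the base axis. Payload 10.4 kg.
Tool frame: the origin (TCP) lies at the very end of the fingers, on their centre line; the grasp point (between the pads) lies 19 mm behind it (manip.grip_point_offset is the distance from the TCP to the grasp point, in m); z points along the fingers, y is the line along which they close (so a half turn about z gives the same grasp; the last joint's range is limited). The gripper opens to 85 mm and grips with 20 to 120 N. Pads are 22 mm wide; open, the fingers measure 114 mm over their backs; the gripper's body (76 mm by 85 mm) begins 54 mm behind the grasp point. The pads swing forward as they close: fully open they stand 13 mm farther back than shut.
Start: joints at [-1.359, 0.332, -0.065, 1.46, 0.022, 1.35, -0.088], TCP at [0.145, 0.608, 0.231] pointing down, gripper open.
Joint ranges: [-2.6, 2.6], [-0.5, 2.12], [-1.47, 1.34], [0.16, 2.42], [-1.27, 4.41], [0.06, 2.06], [-2.6, 2.6]. Speed limits (rad/s): [2.22, 2.22, 2.79, 2.79, 3.14, 3.14, 3.14].

### API

Orientations are given as a unit quaternion [x, y, z, w].
In Python, from workcell import manip gives the robot as it stands. The module is installed in compiled form; this text tells all that it offers.
- The arm moves only by the shell command python3 -m inch 'ROWS' [OPENING] [FORCE]. ROWS is JSON, a list of rows, each a list of 2 entries, a list of its own where there are three numbers: the shift along the tool's x, y, z each as a share of 0.08 m, from -1 to 1, then the turn, a rotation vector about the tool's x, y, z each as a share of 45 degrees, from -1 to 1. A call has exactly 10 rows; each row is the pose to reach, as a shift and turn from the pose commanded when the call began, along the tool's axes at that moment; what a row does not reach only later rows make up. A row lasts 1/10 s, in which the tool goes at most 50 mm and 8.59 degrees, less where a joint would pass 70% of its speed; a pose out of reach is approached as far as the arm can. A call with a number of a shift or a turn outside -1 to 1 is refused whole. A call with a gripper value outside its range is refused whole. OPENING is the opening, from 0 (shut) to 1 (fully open), set as the call begins (- or left out, the last holds). The fingers move at their own pace and stop on an object; FORCE is the grip in N (left out, the last holds). Time passes only in rows, so rows that repeat a pose let the fingers close, or fill a call up. It gives the time, the measured TCP pose, the force, the opening and the grip force at its end, in the units of the state.
- manip.get_obs(): the state, without advancing time (a new reading comes with each control period).
- manip.camera(name): name is "scene" or "top" or "wrist"; returns the picture (480x640x3 uint8, red, green, blue); there is no depth.
- manip.camera_params(name): a dict with "fov_y" (degrees; the focal length in pixels is half the picture's height over the tangent of half this angle, whatever the lens; pixels are square), "cx", "cy" (the principal point, pixels), "camera_from_world" (4x4, takes a point from world to camera coordinates); the wrist camera has in their place "T_tool_cam" (4x4, takes a point from camera to tool coordinates, whose origin is the TCP and whose axes are the flange's). Camera axes: x right, y up, looking along -z (the intrinsics and any distortion apply to the point x, -y, -z); pixel columns grow to the right and rows downward; lengths in m; the calibration is good to about 2 mm. A picture is of the moment at which its call begins: read the wrist's pose just before it. camera_params takes no time and is no camera call.
- manip.hand_in(): hands the job in; it is judged then, once.
The state is a dict: "clock": time; "joint_pos": joint angles; "joint_velocities": joint speeds; "tau": joint torques, N m; "position": TCP position; "ee_rot": TCP orientation; "ft_force": force on the tool from outside, world axes, zero at the start; "torque": the same for the moment, N m; "grip_width": opening from 0.0 (shut) to 1.0 (fully open); "grasp_force": force on a finger pad.
Only numpy, scipy, OpenCV 4.12 (cv2) and the standard library are available. Lean on these libraries where they do the work, as an engineer would, in place of code of your own. Each camera call takes 0.05 s, during which the arm holds its last target. There are 200 camera calls.

## Working session

There is one attempt and no reset: what is moved stays moved. The work goes in short steps, Python scripts to look and compute and a shell command to move; the robot and the scene stay as the last step left them, time stands still between calls to the robot, and variables do not carry over. Pictures are saved under pics/ and viewed, at most 10 in all, crops included, and the job is handed in when it is done.

```bash
mkdir -p pics; cat > h.py <<'E'
import numpy as np, cv2
from workcell import manip
from scipy.spatial.transform import Rotation as R
def K(p):
    f=240/np.tan(np.radians(p["fov_y"])/2); return f,p["cx"],p["cy"]
def ray(p,u,v,obs=None):
    f,cx,cy=K(p); d=np.array([(u-cx)/f,-(v-cy)/f,-1.])
    if "camera_from_world" in p: T=np.linalg.inv(np.array(p["camera_from_world"]))
    else:
        W=np.eye(4); W[:3,:3]=R.from_quat(obs["ee_rot"]).as_matrix(); W[:3,3]=obs["position"]; T=W@np.array(p["T_tool_cam"])
    return T[:3,3],T[:3,:3]@d
def atz(p,u,v,z,obs=None):
    o,d=ray(p,u,v,obs); return o+d*(z-o[2])/d[2]
def proj(p,X):
    T=np.array(p["camera_from_world"]); c=T[:3,:3]@X+T[:3,3]; f,cx,cy=K(p); return cx+f*c[0]/-c[2], cy-f*c[1]/-c[2]
def snap(n,fn):
    im=manip.camera(n)[:,:,::-1]; cv2.imwrite("pics/"+fn,im); return im
E
python3 - <<'E'
from h import *
o=manip.get_obs(); print(o["clock"],o["position"],o["ee_rot"],o["ft_force"],o["grip_width"])
snap("scene","s0.png");snap("top","t0.png")
for n in("scene","top","wrist"): print(n,manip.camera_params(n))
E
```

```text
0.0 [0.14529893 0.60747713 0.23049177] [ 1.17128707e-01  9.93116466e-01 -7.39116538e-04 -6.45502680e-05] [ 0.01915242  0.42946302 -0.36572055] 1.0021579618685401
scene {'fov_y': 53.24445097263014, 'cx': 326.92456015229357, 'cy': 242.1091101084216, 'camera_from_world': array([[ 0.51541526, -0.85673118,  0.01894192, -0.48263515],
       [ 0.3545342 ,  0.23330963,  0.9054679 , -0.15801331],
       [-0.78016191, -0.45997641,  0.42399185, -0.69131115],
       [ 0.        ,  0.        ,  0.        ,  1.        ]])}
top {'fov_y': 56.80692329636149, 'cx': 324.03755223948264, 'cy': 243.22657933352212, 'camera_from_world': array([[-0.01557256, -0.99986767,  0.004705  , -0.28917521],
       [ 0.98636088, -0.01459072,  0.16394913, -0.47654471],
       [-0.16385879,  0.00719394,  0.98645757, -0.95374333],
       [ 0.        ,  0.        ,  0.        ,  1.        ]])}
wrist {'fov_y': 60.97000328162838, 'cx': 312.9141956289639, 'cy': 241.52947174781042, 'T_tool_cam': array([[-5.15207610e-05,  9.55210588e-01,  2.95926899e-01,
         7.59596204e-02],
       [ 9.99999501e-01, -2.45957712e-04,  9.68016584e-04,
         1.54951826e-04],
       [ 9.97445194e-04,  2.95926802e-01, -9.55210099e-01,
        -1.42179345e-01],
       [ 0.00000000e+00,  0.00000000e+00,  0.00000000e+00,
         1.00000000e+00]])}
```

View pics/t0.png

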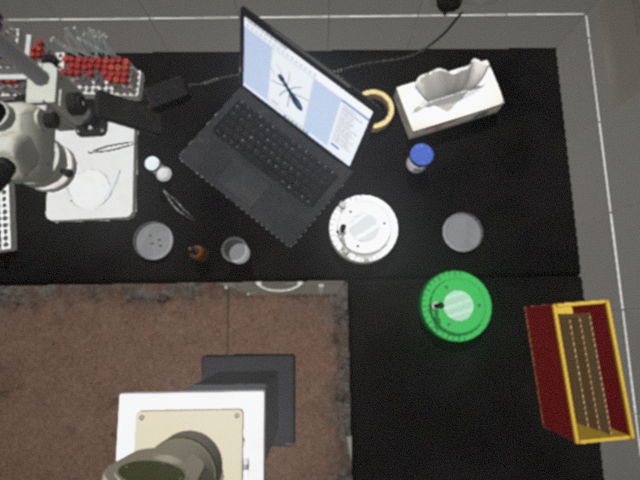

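View pics/s0.png

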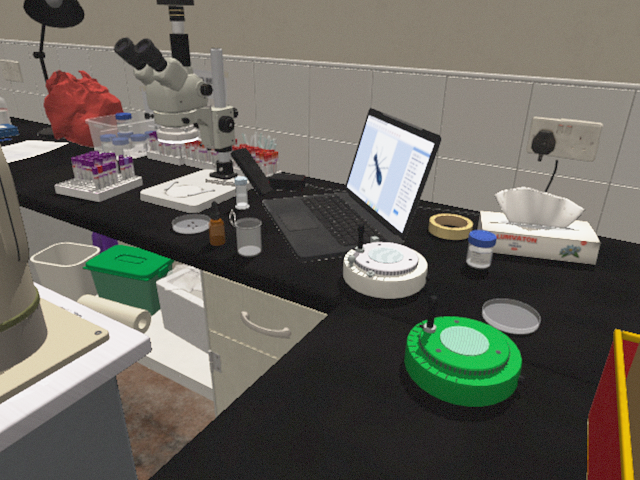

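Candidates: white base at top (364,228) / scene (385,268), and the green look-alike at top (455,306). By the description I choose the white one; here is a close crop of it.

```bash
python3 - <<'E'
from h import *
t=cv2.imread("pics/t0.png")[180:275,315:415]; s=cv2.imread("pics/s0.png")[215:305,335:435]
a=cv2.resize(t,(400,380),interpolation=cv2.INTER_CUBIC); b=cv2.resize(s,(400,360),interpolation=cv2.INTER_CUBIC)
b=cv2.copyMakeBorder(b,0,20,0,0,0); cv2.imwrite("pics/c0.png",np.hstack([a,b]))
p=manip.camera_params("top"); print(atz(p,364,228,.04),atz(p,343,230,.105), atz(p,198,254,.05),atz(p,236,250,.03))
E
```

```text
[ 0.50554187 -0.38694708  0.04      ] [ 0.48888946 -0.33618993  0.105     ] [ 0.45047728 -0.01810945  0.05      ] [ 0.46122164 -0.09777528  0.03      ]
```

View pics/c0.png

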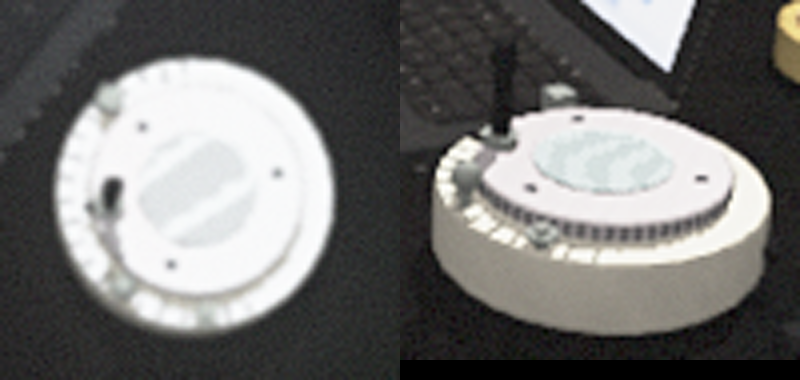

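Crop left (top view): lever at about (112,190), pins at (108,97), (118,287) and (205,320). In the right half (scene view), (468,180) looks like a ball, (560,95) a block and (543,235) a disc, so the target is probably the +40° pin at top px (344,252). I'll confirm with the wrist camera from near. Now I swing over with the arm drawn in, closing the fingers on the way.

```bash
python3 -m inch '[[[-0.02,-0.05,0],[0,0,0]],[[-0.06,-0.15,0],[0,0,0]],[[-0.1,-0.3,0],[0,0,0]],[[-0.14,-0.45,0],[0,0,0]],[[-0.18,-0.6,0],[0,0,0]],[[-0.22,-0.72,0],[0,0,0]],[[-0.25,-0.82,0],[0,0,0]],[[-0.28,-0.9,0],[0,0,0]],[[-0.3,-0.96,0],[0,0,0]],[[-0.3,-1,0],[0,0,0]]]' 0 20
python3 -m inch '[[[-0.08,-0.08,0],[0,0,0]],[[-0.2,-0.2,0],[0,0,0]],[[-0.32,-0.32,0],[0,0,0]],[[-0.44,-0.44,0],[0,0,0]],[[-0.56,-0.56,0],[0,0,0]],[[-0.68,-0.68,0],[0,0,0]],[[-0.8,-0.8,0],[0,0,0]],[[-0.9,-0.9,0],[0,0,0]],[[-0.97,-0.97,0],[0,0,0]],[[-1,-1,0],[0,0,0]]]'
python3 -m inch '[[[-0.1,-0.07,0],[0,0,0.05]],[[-0.2,-0.14,0],[0,0,0.1]],[[-0.3,-0.21,0],[0,0,0.2]],[[-0.4,-0.28,0],[0,0,0.3]],[[-0.5,-0.35,0],[0,0,0.4]],[[-0.6,-0.42,0],[0,0,0.5]],[[-0.7,-0.49,0],[0,0,0.6]],[[-0.8,-0.56,0],[0,0,0.7]],[[-0.93,-0.65,0],[0,0,0.8]],[[-1,-0.7,0],[0,0,0.8]]]'
python3 -c "
from h import *
o=manip.get_obs();print(o['clock'],o['position'],o['ee_rot'],o['joint_pos'],R.from_quat(o['ee_rot']).as_matrix()[:2,:2])"
```

```text
clock: 1.1
position: [0.1503, 0.5242, 0.2314]
ee_rot: [0.117, 0.993, 0.0, 0.0]
ft_force: [0.4, 0.2, 0.7]
grip_width: -0.002
grasp_force: 0.0
clock: 2.1
position: [0.2099, 0.4274, 0.2314]
ee_rot: [0.118, 0.993, 0.0, 0.0]
ft_force: [-0.7, 0.3, 0.6]
grip_width: 0.002
grasp_force: 0.0
clock: 3.1
position: [0.275, 0.354, 0.2313]
ee_rot: [0.42, 0.907, -0.0, 0.0]
ft_force: [0.3, -0.2, 0.6]
grip_width: 0.002
grasp_force: 0.0
3.1 [0.27499289 0.35402589 0.23128987] [ 4.20125048e-01  9.07466221e-01 -2.02865433e-05  4.11477920e-05] [-1.11097715 -0.0635821   0.09466003  1.90545533  0.00632361  1.29947106
 -0.31457215] [[-0.64698988  0.76249858]
 [ 0.76249858  0.64698989]]
```

```bash
python3 -m inch '[[[-0.1,0,0],[0,0,0]],[[-0.2,0,0],[0,0,0]],[[-0.3,0,0],[0,0,0]],[[-0.4,0,0],[0,0,0]],[[-0.5,0,0],[0,0,0]],[[-0.6,0,0],[0,0,0]],[[-0.7,0,0],[0,0,0]],[[-0.8,0,0],[0,0,0]],[[-0.9,0,0],[0,0,0]],[[-1,0,0],[0,0,0]]]' | head -2
python3 -m inch '[[[-0.1,-0.02,0],[0,0,0]],[[-0.2,-0.04,0],[0,0,0]],[[-0.3,-0.06,0],[0,0,0]],[[-0.4,-0.08,0],[0,0,0]],[[-0.5,-0.1,0],[0,0,0]],[[-0.6,-0.12,0],[0,0,0]],[[-0.7,-0.14,0],[0,0,0]],[[-0.8,-0.16,0],[0,0,0]],[[-0.9,-0.18,0],[0,0,0]],[[-1,-0.2,0],[0,0,0]]]' |head -2
python3 -m inch '[[[-0.1,-0.03,0],[0,0,0]],[[-0.2,-0.06,0],[0,0,0]],[[-0.3,-0.09,0],[0,0,0]],[[-0.4,-0.12,0],[0,0,0]],[[-0.5,-0.15,0],[0,0,0]],[[-0.6,-0.18,0],[0,0,0]],[[-0.7,-0.21,0],[0,0,0]],[[-0.8,-0.24,0],[0,0,0]],[[-0.9,-0.27,0],[0,0,0]],[[-1,-0.3,0],[0,0,0]]]' |head -2
python3 -m inch '[[[-0.1,-0.05,0],[0,0,0]],[[-0.2,-0.1,0],[0,0,0]],[[-0.3,-0.15,0],[0,0,0]],[[-0.4,-0.2,0],[0,0,0]],[[-0.5,-0.25,0],[0,0,0]],[[-0.6,-0.3,0],[0,0,0]],[[-0.7,-0.35,0],[0,0,0]],[[-0.8,-0.4,0],[0,0,0]],[[-0.9,-0.45,0],[0,0,0]],[[-1,-0.5,0],[0,0,0]]]' |head -2
python3 -m inch '[[[-0.1,-0.08,0],[0,0,0]],[[-0.2,-0.16,0],[0,0,0]],[[-0.3,-0.24,0],[0,0,0]],[[-0.4,-0.32,0],[0,0,0]],[[-0.5,-0.4,0],[0,0,0]],[[-0.6,-0.48,0],[0,0,0.05]],[[-0.7,-0.56,0],[0,0,0.1]],[[-0.8,-0.64,0],[0,0,0.2]],[[-0.93,-0.73,0],[0,0,0.27]],[[-1,-0.8,0],[0,0,0.27]]]' |head -3
python3 -c "
from h import *
o=manip.get_obs();print(o['clock'],o['position'],o['joint_pos'],R.from_quat(o['ee_rot']).as_matrix()[:2,:2])"
```

```text
clock: 4.1
position: [0.3266, 0.2937, 0.2313]
clock: 5.1
position: [0.3663, 0.2224, 0.2313]
clock: 6.1
position: [0.4, 0.146, 0.2313]
clock: 7.1
position: [0.4215, 0.0591, 0.2313]
clock: 8.1
position: [0.4248, -0.044, 0.2313]
ee_rot: [0.513, 0.858, -0.0, 0.0]
8.1 [ 0.42481812 -0.04395353  0.23131089] [-0.68645927 -0.18209183  0.62012068  1.97360904  0.10903338  1.31805219
  0.39096409] [[-0.47284763  0.8811442 ]
 [ 0.8811442   0.47284764]]
```

```bash
for k in 1; do
python3 -m inch '[[[-0.1,-0.03,0],[0,0,0]],[[-0.2,-0.06,0],[0,0,0]],[[-0.3,-0.09,0],[0,0,0]],[[-0.4,-0.12,0],[0,0,0]],[[-0.5,-0.15,0],[0,0,0]],[[-0.6,-0.18,0],[0,0,0]],[[-0.7,-0.21,0],[0,0,0]],[[-0.8,-0.24,0],[0,0,0]],[[-0.9,-0.27,0],[0,0,0]],[[-1,-0.3,0],[0,0,0]]]' |head -2
python3 -m inch '[[[-0.1,-0.03,0],[0,0,0]],[[-0.2,-0.06,0],[0,0,0]],[[-0.3,-0.09,0],[0,0,0]],[[-0.4,-0.12,0],[0,0,0]],[[-0.5,-0.15,0],[0,0,0]],[[-0.6,-0.18,0],[0,0,0]],[[-0.7,-0.21,0],[0,0,0]],[[-0.8,-0.24,0],[0,0,0]],[[-0.9,-0.27,0],[0,0,0]],[[-1,-0.3,0],[0,0,0]]]' |head -2
python3 -m inch '[[[-0.1,-0.02,0],[0,0,0]],[[-0.2,-0.04,0],[0,0,0]],[[-0.3,-0.06,0],[0,0,0]],[[-0.4,-0.08,0],[0,0,0]],[[-0.5,-0.1,0],[0,0,0]],[[-0.6,-0.12,0],[0,0,0]],[[-0.7,-0.14,0],[0,0,0]],[[-0.8,-0.16,0],[0,0,0]],[[-0.9,-0.18,0],[0,0,0]],[[-1,-0.2,0],[0,0,0]]]' |head -2
python3 -m inch '[[[-0.1,-0.02,0],[0,0,0]],[[-0.2,-0.04,0],[0,0,0]],[[-0.3,-0.06,0],[0,0,0]],[[-0.4,-0.08,0],[0,0,0]],[[-0.5,-0.1,0],[0,0,0]],[[-0.6,-0.12,0],[0,0,0]],[[-0.7,-0.14,0],[0,0,0]],[[-0.78,-0.16,0],[0,0,0]],[[-0.8,-0.18,0],[0,0,0]],[[-0.8,-0.2,0],[0,0,0]]]' |head -2
done
python3 - <<'E'
from h import *
import json
o=manip.get_obs(); im=snap("wrist","w1.png")
json.dump({k:np.array(o[k]).tolist() for k in("position","ee_rot")},open("w1.json","w"))
print(o["clock"],o["position"])
E
```

```text
clock: 9.1
position: [0.4418, -0.1251, 0.2313]
clock: 10.1
position: [0.4587, -0.2068, 0.2312]
clock: 11.1
position: [0.4827, -0.2847, 0.2312]
clock: 12.1
position: [0.4987, -0.3484, 0.2312]
12.1 [ 0.49873107 -0.34835869  0.23117848]
```

View pics/w1.png

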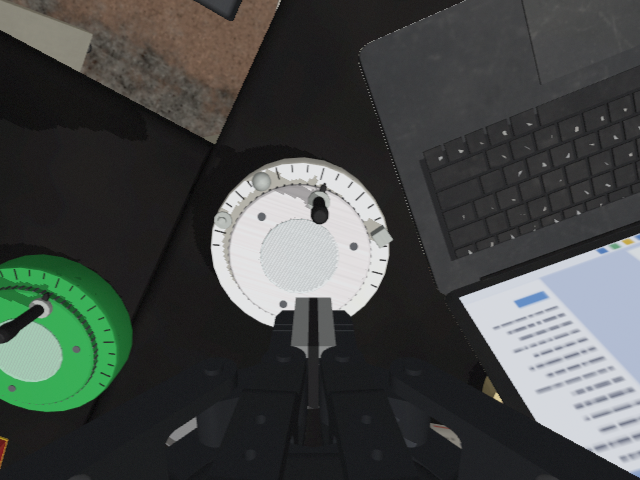

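Wrist view: ball head (262,181), disc (223,220), block (381,235), lever top (320,216), nib (322,188), window centre (299,255). The ball-headed pin is confirmed as the +40° one, and the green base is out on the left.

```bash
python3 - <<'E'
from h import *
import json
o=json.load(open("w1.json")); p=manip.camera_params("wrist")
A=atz(p,299,255,.051,o); 
for n,u,v,z in [("ball",262,181,.0555),("disc",223,220,.046),("block",381,235,.056),("nib",322,188,.047),("lever",320,215,.105)]:
    X=atz(p,u,v,z,o); d=(X-A)[:2]; print(n,X.round(4),np.hypot(*d).round(4),np.degrees(np.arctan2(d[1],d[0])).round(1))
print("axis",A.round(4))
M=R.from_quat(o["ee_rot"]).as_matrix(); print("tip halfwidth y", [ (M.T@(atz(p,u,300,.23,o)-o["position"])).round(4) for u in(293,333)])
E
```

```text
ball [ 0.4507 -0.344   0.0555] 0.0687 142.5
disc [ 0.4362 -0.3902  0.046 ] 0.0691 -176.3
block [ 0.555  -0.3373  0.056 ] 0.0695 44.2
nib [ 0.4954 -0.3277  0.047 ] 0.0588 99.6
lever [ 0.4972 -0.3363  0.105 ] 0.0501 99.2
axis [ 0.5052 -0.3858  0.051 ]
tip halfwidth y [array([ 0.0078, -0.008 ,  0.0012]), array([0.0078, 0.0074, 0.0012])]
```

```bash

python3 -m inch '[[[0.03,0.12,0],[0,0,0]],[[0.06,0.25,0],[0,0,0]],[[0.09,0.38,0.1],[0,0,0]],[[0.12,0.48,0.25],[0,0,0]],[[0.14,0.54,0.4],[0,0,0]],[[0.14,0.55,0.55],[0,0,0]],[[0.14,0.55,0.7],[0,0,0]],[[0.14,0.55,0.85],[0,0,0]],[[0.14,0.55,0.95],[0,0,0]],[[0.14,0.55,1],[0,0,0]]]'
python3 -m inch '[[[0,0,0.1],[0,0,0]],[[0,0,0.22],[0,0,0]],[[0,0,0.35],[0,0,0]],[[0,0,0.48],[0,0,0]],[[0,0,0.6],[0,0,0]],[[0,0,0.7],[0,0,0]],[[0,0,0.8],[0,0,0]],[[0,0,0.87],[0,0,0]],[[0,0,0.91],[0,0,0]],[[0,0,0.91],[0,0,0]]]'
python3 - <<'E'
from h import *
o=manip.get_obs(); snap("wrist","w2.png"); M=R.from_quat(o["ee_rot"]).as_matrix()
A=np.array([.5052,-.3858,.051]); print("tcp rel axis, tool frame",(M.T@(o["position"]-A)).round(4))
E
```

```text
clock: 13.15
position: [0.5318, -0.3174, 0.1503]
ee_rot: [0.512, 0.859, -0.0, -0.0]
ft_force: [-0.6, -0.1, -0.3]
grip_width: -0.0
grasp_force: 0.0
clock: 14.15
position: [0.5322, -0.3172, 0.0781]
ee_rot: [0.512, 0.859, -0.0, -0.0]
ft_force: [-0.1, -0.7, 0.6]
grip_width: -0.001
grasp_force: 0.0
tcp rel axis, tool frame [ 0.0475  0.0563 -0.0271]
```

View pics/w2.png

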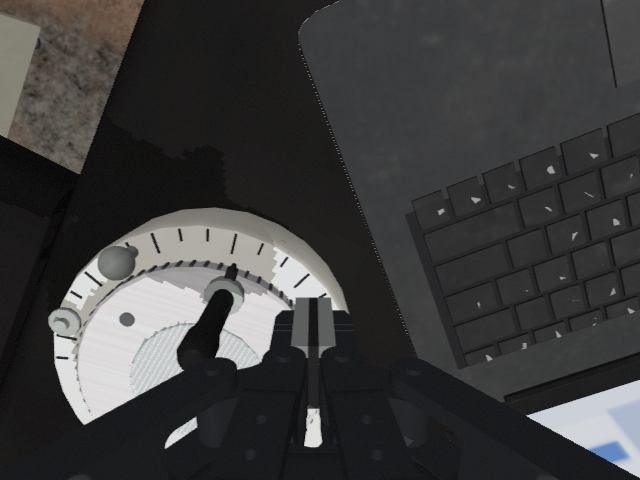

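The fingers are beside the lever at pushing height and clear of everything; the lever knob is at (200,350), its foot at (225,290), the ball at (116,263). First partial push, then measure.

```bash

python3 -m inch '[[[0,-0.05,0],[0,0,0]],[[0,-0.1,0],[0,0,0]],[[0,-0.15,0],[0,0,0]],[[0,-0.2,0],[0,0,0]],[[0,-0.25,0],[0,0,0]],[[0,-0.3,0],[0,0,0]],[[0,-0.35,0],[0,0,0]],[[0,-0.4,0],[0,0,0]],[[0,-0.45,0],[0,0,0]],[[0,-0.5,0],[0,0,0]]]'
python3 - <<'E'
from h import *
import json
o=manip.get_obs(); snap("wrist","w3.png"); M=R.from_quat(o["ee_rot"]).as_matrix()
json.dump({k:np.array(o[k]).tolist() for k in("position","ee_rot")},open("w3.json","w"))
A=np.array([.5052,-.3858,.051]); print("tcp rel axis, tool frame",(M.T@(o["position"]-A)).round(4))
E
```

```text
clock: 15.2
position: [0.4968, -0.3364, 0.0784]
ee_rot: [0.512, 0.859, 0.0, -0.0]
ft_force: [0.6, 1.9, -0.7]
grip_width: -0.002
grasp_force: 0.8
tcp rel axis, tool frame [ 0.0475  0.0161 -0.0274]
```

View pics/w3.png

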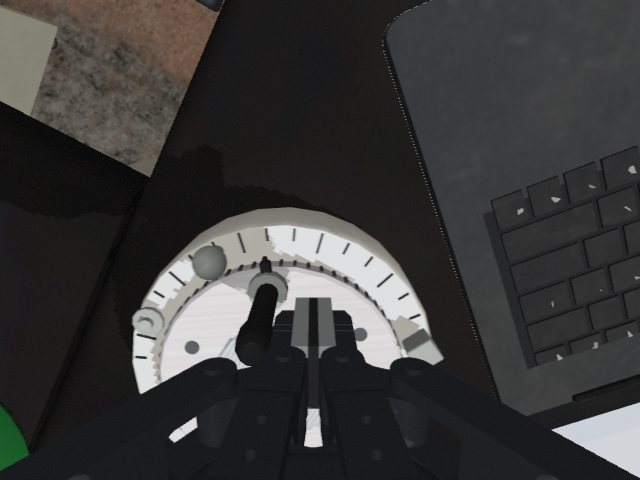

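The lever now leans on the finger: nib at (264,260), knob at (252,352), ball (209,263), disc (148,321).

```bash
cat > m.py <<'E'
from h import *
import json,sys
def run(f,ball,nib,lev):
    o=json.load(open(f)); p=manip.camera_params("wrist"); A=np.array([.5052,-.3858,.051]); M=R.from_quat(o["ee_rot"]).as_matrix()
    for n,(u,v),z in [("ball",ball,.0555),("nib",nib,.047),("lever",lev,.105)]:
        d=(M.T@(atz(p,u,v,z,o)-A))[:2]; print(n,np.hypot(*d).round(4),"y",d[1].round(4),"ang from tool x (ccw)",np.degrees(np.arctan2(-d[1],d[0])).round(1))
E
python3 -c "
from m import *
run('w3.json',(209,263),(264,260),(252,350))"
```

```text
ball 0.0688 y -0.029 ang from tool x (ccw) 25.0
nib 0.0611 y -0.0064 ang from tool x (ccw) 6.0
lever 0.0509 y -0.0039 ang from tool x (ccw) 4.4
```

```bash

python3 -m inch '[[[0,-0.02,0],[0,0,0]],[[0,-0.05,0],[0,0,0]],[[0,-0.08,0],[0,0,0]],[[0,-0.1,0],[0,0,0]],[[0,-0.12,0],[0,0,0]],[[0,-0.14,0],[0,0,0]],[[0,-0.16,0],[0,0,0]],[[0,-0.17,0],[0,0,0]],[[0,-0.17,0],[0,0,0]],[[0,-0.17,0],[0,0,0]]]'
python3 - <<'E'
from h import *
import json
o=manip.get_obs(); im=snap("wrist","w4.png"); M=R.from_quat(o["ee_rot"]).as_matrix()
json.dump({k:np.array(o[k]).tolist() for k in("position","ee_rot")},open("w4.json","w"))
A=np.array([.5052,-.3858,.051]); print("tcp rel axis, tool frame",(M.T@(o["position"]-A)).round(4))
cv2.imwrite("pics/w4c.png",cv2.resize(im[200:400,140:380],(720,600),interpolation=cv2.INTER_CUBIC))
E
```

```text
clock: 16.25
position: [0.4849, -0.3427, 0.0784]
ee_rot: [0.512, 0.859, 0.0, -0.0]
ft_force: [1.0, -0.5, 0.1]
grip_width: 0.001
grasp_force: 0.3
tcp rel axis, tool frame [ 0.0476  0.0026 -0.0274]
```

View pics/w4c.png

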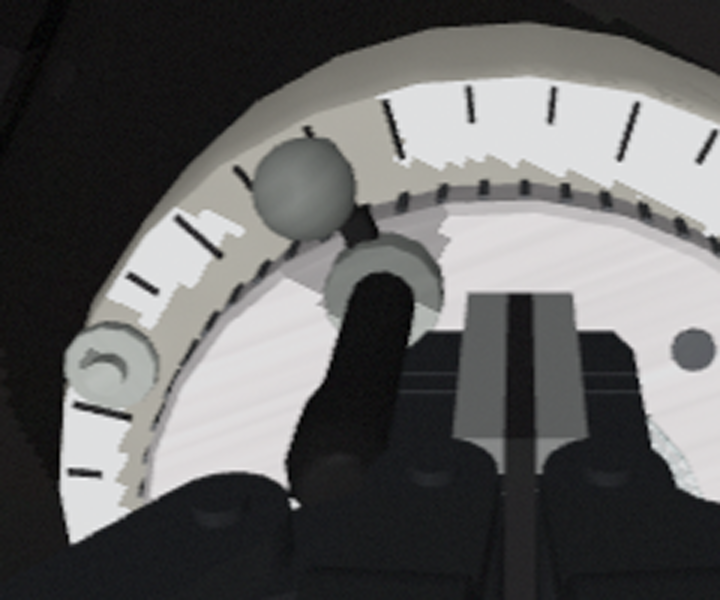

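The pointer (crop 358,208) is still just short of the ball (304,188).

```bash
python3 -c "
from m import *
run('w4.json',(241.3,262.7),(259.3,269.3),(251,359.3))
run('w4.json',(241.3,262.7),(260.3,274),(251,359.3))
o=json.load(open('w4.json'));p=manip.camera_params('wrist');M=R.from_quat(o['ee_rot']).as_matrix()
d=(M.T@(atz(p,267.7,297,.056,o)-[.5052,-.3858,.051]));print(d,np.degrees(np.arctan2(-d[1],d[0])))
"
```

```text
ball 0.0689 y -0.0286 ang from tool x (ccw) 24.5
nib 0.0605 y -0.0221 ang from tool x (ccw) 21.4
lever 0.0506 y -0.0179 ang from tool x (ccw) 20.6
ball 0.0689 y -0.0286 ang from tool x (ccw) 24.5
nib 0.0583 y -0.0217 ang from tool x (ccw) 21.9
lever 0.0506 y -0.0179 ang from tool x (ccw) 20.6
[ 0.04675869 -0.017644   -0.00497461] 20.673577939024174
```

```bash

python3 -m inch '[[[0,-0.005,0],[0,0,0]],[[0,-0.01,0],[0,0,0]],[[0,-0.02,0],[0,0,0]],[[0,-0.03,0],[0,0,0]],[[0,-0.035,0],[0,0,0]],[[0,-0.035,0],[0,0,0]],[[0,-0.035,0],[0,0,0]],[[0,-0.035,0],[0,0,0]],[[0,-0.035,0],[0,0,0]],[[0,-0.035,0],[0,0,0]]]'
python3 -m inch '[[[0,0.02,0],[0,0,0]],[[0,0.06,0],[0,0,0]],[[0,0.12,0],[0,0,0]],[[0,0.2,0],[0,0,0]],[[0,0.28,0],[0,0,0]],[[0,0.36,0],[0,0,0]],[[0,0.42,0],[0,0,0]],[[0,0.46,0],[0,0,0]],[[0,0.48,0],[0,0,0]],[[0,0.48,0],[0,0,0]]]'
python3 -m inch '[[[0,0,-0.1],[0,0,0]],[[0,0,-0.2],[0,0,0]],[[0,0,-0.32],[0,0,0]],[[0,0,-0.44],[0,0,0]],[[0,0,-0.56],[0,0,0]],[[0,0,-0.68],[0,0,0]],[[0,0,-0.8],[0,0,0]],[[0,0,-0.9],[0,0,0]],[[0,0,-0.97],[0,0,0]],[[0,0,-1],[0,0,0]]]'
python3 - <<'E'
from h import *
import json
o=manip.get_obs(); im=snap("wrist","w5.png")
json.dump({k:np.array(o[k]).tolist() for k in("position","ee_rot")},open("w5.json","w"))
cv2.imwrite("pics/w5c.png",cv2.resize(im[150:350,160:400],(720,600),interpolation=cv2.INTER_CUBIC))
E
```

```text
clock: 17.3
position: [0.4826, -0.3441, 0.0784]
ee_rot: [0.512, 0.859, 0.0, -0.0]
ft_force: [0.5, 0.2, 0.1]
grip_width: 0.0
grasp_force: 0.5
clock: 18.3
position: [0.5165, -0.3258, 0.0784]
ee_rot: [0.512, 0.859, -0.0, -0.0]
ft_force: [-0.5, -0.6, 0.5]
grip_width: 0.001
grasp_force: 0.0
clock: 19.3
position: [0.5166, -0.3259, 0.1591]
ee_rot: [0.512, 0.859, 0.0, 0.0]
ft_force: [0.3, 0.3, -0.2]
grip_width: 0.001
grasp_force: 0.0
```

View pics/w5c.png

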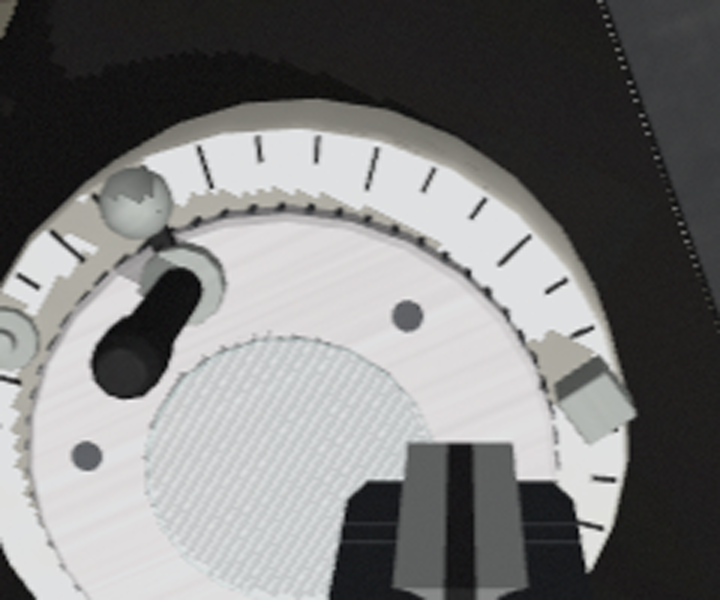

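Backed off and clear; the nib (crop 160,240) now points at the ball (135,203), knob (127,368).

```bash
python3 -c "
from m import *
run('w5.json',(205,217.7),(213.3,230),(202.3,272.7))
o=json.load(open('w5.json'));p=manip.camera_params('wrist');M=R.from_quat(o['ee_rot']).as_matrix()
d=(M.T@(atz(p,221.3,244.3,.056,o)-[.5052,-.3858,.051]));print(d,np.degrees(np.arctan2(-d[1],d[0])))
"
```

```text
ball 0.0686 y -0.0287 ang from tool x (ccw) 24.7
nib 0.0583 y -0.0263 ang from tool x (ccw) 26.8
lever 0.0491 y -0.0189 ang from tool x (ccw) 22.6
[ 0.04516356 -0.0196112  -0.00502512] 23.4717441312409
```

```bash
python3 -c "
from workcell import manip
print(manip.hand_in())"
```

```text
the job is handed in; nothing more can be done
None
```

I pushed the ring's pointer round to the ball-headed pin (the +40° one), to within about 2° by the wrist camera. I then backed the arm off clear of everything and handed in at about 19 s. No verdict came back.

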